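# Check two roller gaps with a gap gauge

## Robot

A 7-joint arm with a two-finger parallel gripper is mounted at the origin on the work surface. World frame = base frame: x ahead of the robot, y to its left, z up, the work surface at z = 0. Lengths are in mm, angles in rad, forces in N, time in s.
With the tool pointing down it reaches from about 400 to 925 mm from the base axis. Payload 4.1 kg.
Tool frame: the origin (TCP) lies on the centre line of the jaws, within the pads' length; the fingertips stand 22 mm ahead of it and the grasp point (between the pads) lies 3 mm ahead of it; z points along the fingers, y is the line along which they close (so a half turn about z gives the same grasp; the last joint's range is limited). The gripper opens to 85 mm and grips with 20 to 120 N. Pads are 22 mm wide; open, the fingers measure 114 mm over their backs; the gripper's body (76 mm by 85 mm) begins 54 mm behind the grasp point. The pads swing forward as they close: fully open they stand 13 mm farther back than shut.
Start: joints at [1.195, 0.398, 0.045, 1.537, -0.019, 1.207, -0.051], TCP at [177.668, -625.284, 218.347] pointing down, gripper open.
Joint ranges: [-2.82, 2.82], [-0.49, 2.23], [-1.37, 1.46], [0, 2.46], [-1.36, 4.5], [0.23, 2], [-2.94, 2.94]. Speed limits (rad/s): [2.57, 2.57, 3.14, 3.14, 3.14, 3.14, 3.14].

## Interface

Orientations are given as a rotation vector (axis times angle).
In Python, from station import ctrl gives the robot as it stands.
- The arm moves only by the tool apply_moves, never from a script. Its argument "commands" is a list of rows, each a list of 3 entries, a list of its own where there are three numbers: the shift along the world's x, y, z in mm, then the turn, a rotation vector about the world's x, y, z in degrees, then the finger opening in mm, from 0 to 85.4. In form: [[[x, y, z], [wx, wy, wz], fingers], ...]. A call has 1 to 5 rows; each row is the pose to reach, as a shift and turn from the pose commanded when the call began; what a row does not reach only later rows make up. A row lasts 1/8 s, in which the tool goes at most 62.5 mm and 10.7 degrees, less where a joint would pass 70% of its speed; a pose out of reach is approached as far as the arm can. A call with a gripper value outside its range is refused whole. The fingers move at their own pace and stop on an object; the grip force is fixed at half the most. Time passes only in rows, so rows that repeat a pose let the fingers close. It gives the time, the measured TCP pose, the force, the opening and the grip force at its end, in the units of the state.
- ctrl.sense(): the state, without advancing time (a new reading comes with each control period).
- ctrl.grab_frame(name): name is "side" or "top" or "wrist"; returns the picture (400x640x3 uint8, red, green, blue); there is no depth.
- ctrl.camera_model(name): a dict with "mtx" (3x3 intrinsics, pixels), "T" (4x4, takes a point from camera to world coordinates). Camera axes: x right, y up, looking along -z (the intrinsics and any distortion apply to the point x, -y, -z); pixel columns grow to the right and rows downward; lengths in mm; the calibration is good to about 2 mm. A picture is of the moment at which its call begins: read the wrist's pose just before it. camera_model takes no time and is no camera call; for the wrist camera it gives the pose at the moment of the call.
- ctrl.job_done(): hands the job in; it is judged then, once.
The state is a dict: "clock": time; "joint_pos": joint angles; "dq": joint speeds; "effort": joint torques, N m; "position": TCP position; "orientation": TCP orientation; "ft_force": force on the tool from outside, world axes, zero at the start; "wrist_torque": the same for the moment, N m; "gripper_width": finger opening in mm; "grip_force": force on a finger pad.
Only numpy, scipy, OpenCV 4.12 (cv2) and the standard library are available. Lean on these libraries where they do the work, as an engineer would, in place of code of your own. Each camera call takes 0.05 s, during which the arm holds its last target. There are 200 camera calls.

## Task

Check the gaps of the two roller pairs with the gap gauge, the flat-bladed tool with a square steel guard under a square wooden handle that stands in the wooden tool block. First gently lower its blade, held flat along the rollers, into the gap of the closely set pair and let it rest there a moment to see that it jams; then slide it down into the gap of the widely set pair until its guard rests on the rollers, and leave it standing there.

Things in the scene. Friction and masses are not known exactly. Their poses are not given: they have to be found in the camera images.
- gauge: Gap gauge, 0.2 kg: steel blade 40 (x) x 8 (y) x 70 mm (z) under a steel guard 56 x 50 x 6 mm, then a light wood handle 44 (x) x 24 (y) mm, z 76 to 131 mm, gripped across y. Origin: middle of the blade's lower end; z up. Hangs blade down by its guard in a slot of a fixed wooden block 110 mm high, origin 40 mm up. 80 mm away along x in the block: a round-handled palette knife, not needed.
- pair_tight: Closely set pair: two rigid, fixed black rollers (50 mm diameter, 130 mm long) side by side on a grey stand 170 x 130 mm. Origin: centre of its underside, on the table; x along the rollers, gap at y = 0, roller tops at z = 120 mm, end bearings up to 108 mm. Gap 2 mm: the blade jams with its lower end about 107 mm above the table.
- pair_open: Widely set pair: two rigid, fixed black rollers (50 mm diameter, 130 mm long) side by side on a grey stand 170 x 130 mm. Origin: centre of its underside, on the table; x along the rollers, gap at y = 0, roller tops at z = 120 mm, end bearings up to 108 mm. Gap 20 mm: the blade passes until the guard rests on the rollers, its lower end then 48 mm above the table.
Not all that is in view belongs to the job. What is shaped like the gauge but orange is not meant.

How it is judged:
By the outcome, as a careful person would: the job done as asked, in the order asked, and still so for the second after the job is handed in, with the robot touching nothing.
It also fails if it takes over 48 s, if anything falls off the work surface, if the arm or the gripper's body presses on something with over 40 N, if the wrist force passes 120 N, or if a joint passes its speed limit or range.

## Working session

There is one attempt and no reset: what is moved stays moved. The work goes in short steps, Python scripts to look and compute and a tool call to move; the robot and the scene stay as the last step left them, time stands still between calls to the robot, and variables do not carry over. Pictures are saved under pics/ and viewed, at most 10 in all, crops included, and the job is handed in when it is done.

Besides the shell and the picture viewer there is one more tool, called by a JSON object that holds its "op" and its "data", one argument or row to a line. apply_moves: Moves the arm, as the interface text tells. Its arguments: {"type":"object","properties":{"commands":{"type":"array","items":{"type":"array"}}},"required":["commands"]}

```bash
mkdir -p pics; cat > h.py <<'E'
import numpy as np, cv2
from station import ctrl
def ray(m,u,v):
    K=np.array(m["mtx"]);T=np.array(m["T"])
    d=np.linalg.inv(K)@[u,v,1]; d=np.array([d[0],-d[1],-d[2]])
    return T[:3,3],T[:3,:3]@d
def onz(m,u,v,z):
    o,d=ray(m,u,v); return o+d*(z-o[2])/d[2]
def proj(m,p):
    K=np.array(m["mtx"]);T=np.array(m["T"])
    c=T[:3,:3].T@(np.array(p)-T[:3,3]); c=np.array([c[0],-c[1],-c[2]]); q=K@c; return q[:2]/q[2]
def snap(n,f):
    m=ctrl.camera_model(n); im=ctrl.grab_frame(n); cv2.imwrite(f"pics/{f}.png",im[:,:,::-1]); return m,im
E
python3 - <<'E'
from h import *
for n in("top","side"):
    m,i=snap(n,n+"0"); print(n,m.keys(),np.round(m["mtx"],1).tolist(),np.round(m["T"],2).tolist())
print(ctrl.sense())
E
```

```text
top dict_keys(['mtx', 'T']) [[404.9, 0.0, 319.6], [0.0, 404.9, 198.9], [0.0, 0.0, 1.0]] [[0.02, 1.0, -0.08, 403.27], [-1.0, 0.02, 0.01, 15.42], [0.02, 0.08, 1.0, 920.97], [0.0, 0.0, 0.0, 1.0]]
side dict_keys(['mtx', 'T']) [[474.9, 0.0, 322.1], [0.0, 474.9, 206.5], [0.0, 0.0, 1.0]] [[-0.99, 0.13, -0.1, 365.56], [-0.16, -0.72, 0.68, 677.82], [0.01, 0.69, 0.73, 778.75], [0.0, 0.0, 0.0, 1.0]]
{'clock': 0.1, 'joint_pos': array([ 1.19500573,  0.39915012,  0.04505753,  1.53776199, -0.01868422,
        1.20694462, -0.05069314]), 'dq': array([ 0.00037942, -0.00085181,  0.00221209, -0.0038087 ,  0.00167745,
        0.00155776,  0.00053165]), 'effort': array([ 4.39366442e-03, -4.76264656e+01,  1.37041580e+00, -2.54950458e+01,
        1.19721168e-02,  4.99812188e-03, -1.70583462e-05]), 'position': array([ 177.46169505, -624.66893975,  217.34354702]), 'orientation': array([-3.10975092e+00, -4.33309957e-01,  6.32025460e-04]), 'ft_force': array([0.61678717, 0.99231084, 0.33246483]), 'wrist_torque': array([0.00706417, 0.00412845, 0.06915657]), 'grip_force': 0.0, 'gripper_width': 85.63780180116535}
```

View pics/top0.png

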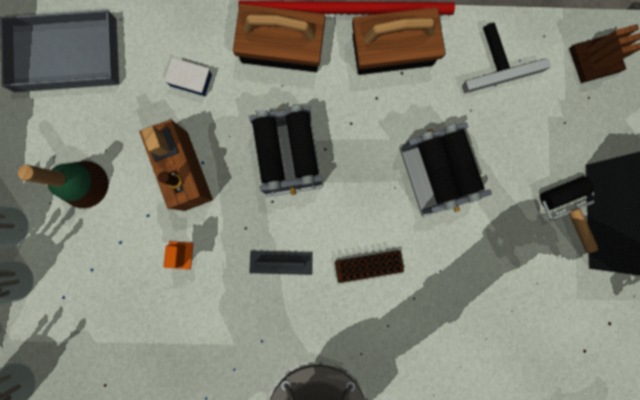

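View pics/side0.png

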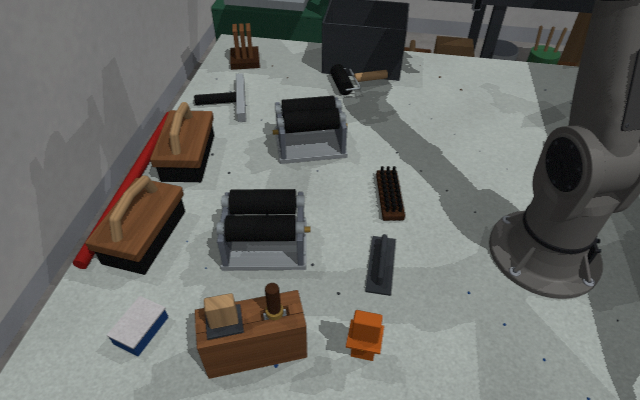

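The picture shows two candidates for the gauge. One is the light wood handle on a grey guard in the wooden block (top 160,140; side 222,312). The other is orange (top 178,255; side 365,335) and excluded by colour. The round dark handle in the block (top 172,182) is the palette knife. The wide pair is at top (287,148), and the close pair at (452,165). I'll confirm in one crop.

```bash
python3 - <<'E'
from h import *
t=cv2.imread("pics/top0.png"); s=cv2.imread("pics/side0.png")
a=cv2.resize(t[110:220,130:220],(360,440),interpolation=cv2.INTER_CUBIC)
b=cv2.resize(s[275:385,190:310],(400,367),interpolation=cv2.INTER_CUBIC)
c=cv2.resize(t[95:220,240:500],(780,375)) 
o=np.zeros((440,760,3),np.uint8); o[:440,:360]=a; o[:367,360:]=b
cv2.imwrite("pics/crop1.png",o); cv2.imwrite("pics/crop2.png",c)
E
```

```text
(no output)
```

View pics/crop1.png

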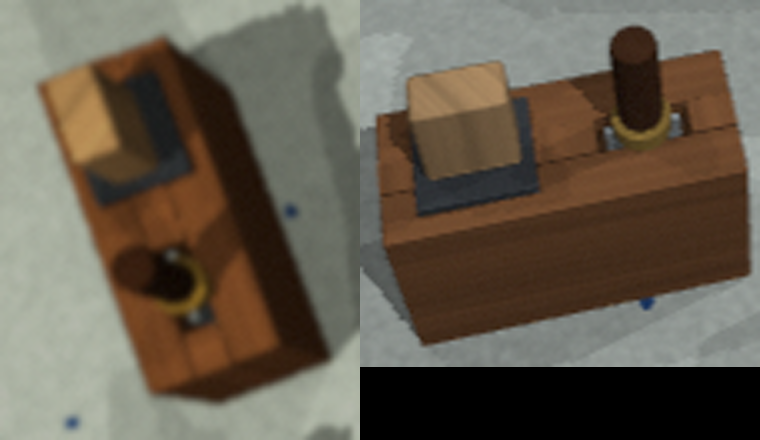

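View pics/crop2.png

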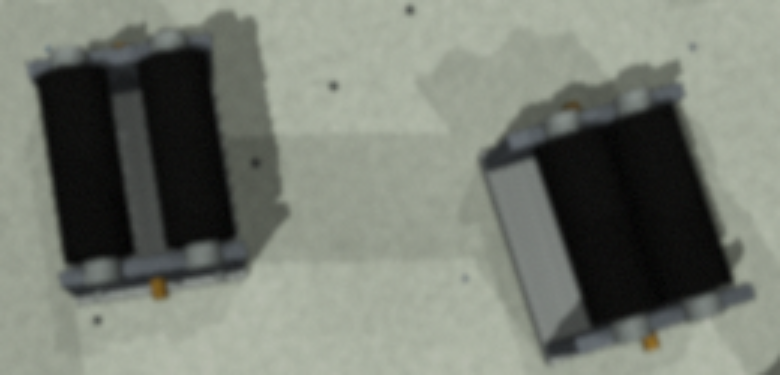

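Crop 1 confirms it: a square light wood handle on a square grey guard (crop ~85,115), and the knife is round and dark. Crop 2 shows the left pair with a visible gap (crop ~135,160) and the right pair closed (crop ~635,215). Next I measure.

```bash
cat > meas.py <<'E'
from h import *
def pairs(m,im,rois,thr=40,z=95):
    out=[]
    for (x0,y0,x1,y1) in rois:
        k=np.zeros(im.shape[:2],np.uint8); k[y0:y1,x0:x1]=(im[y0:y1,x0:x1].max(2)<thr)*255
        k=cv2.morphologyEx(k,cv2.MORPH_OPEN,np.ones((5,5)))
        for c in cv2.findContours(k,0,2)[0]:
            if cv2.contourArea(c)<300: continue
            r=cv2.minAreaRect(c); b=cv2.boxPoints(r)
            P=np.array([onz(m,*p,z)[:2] for p in b]); e=[P[1]-P[0],P[2]-P[1]]
            L=[np.linalg.norm(v) for v in e]
            out.append((np.round(r[0],1),P.mean(0).round(1),np.round(L,1),[round(np.degrees(np.arctan2(v[1],v[0]))%180,1) for v in e]))
    return out
E
python3 - <<'E'
from meas import *
m=ctrl.camera_model("top"); im=cv2.imread("pics/top0.png")
for r in pairs(m,im,[(245,100,325,195),(405,120,495,215)]): print(*r)
f=lambda L,z:np.array([onz(m,130+x/4,110+y/4,z)[:2] for x,y in L])
for n,L,z in(("block",[(40,85),(165,38),(275,345),(150,393)],110),("handle",[(52,78),(97,65),(120,140),(75,162)],171)):
    P=f(L,z);v=P[0]-P[3];w=P[1]-P[2];print(n,P.round(0).tolist(),P.mean(0),np.degrees(np.arctan2((v+w)[1],(v+w)[0])))
ms=ctrl.camera_model("side")
g=lambda L,z:np.array([onz(ms,190+(x-360)*.3,275+y*.3,z)[:2] for x,y in L])
for n,L,z in(("handle",[(408,77),(504,62),(508,101),(413,121)],171),("block",[(378,117),(720,50),(747,170),(385,243)],110)):
    P=g(L,z);v=P[0]-P[1];w=P[3]-P[2];print(n,P.round(0).tolist(),P.mean(0),np.degrees(np.arctan2((v+w)[1],(v+w)[0])))
import scipy.spatial.transform as t
R=t.Rotation.from_rotvec(ctrl.sense()["orientation"]).as_matrix();print(R.round(3))
w=ctrl.camera_model("wrist");print(np.round(w["mtx"],0).tolist(),np.round(w["T"],3).tolist())
E
```

```text
[285.1 146.4] [575.5  76.4] [118.6 137.4] [np.float64(100.1), np.float64(9.6)]
[450.4 166.2] [ 541.4 -266.2] [104.2 135.3] [np.float64(109.7), np.float64(17.9)]
block [[596.0, 369.0], [622.0, 307.0], [467.0, 245.0], [442.0, 306.0]] [531.88269975 307.03118766] 21.936446720990322
handle [[585.0, 337.0], [592.0, 316.0], [557.0, 304.0], [546.0, 324.0]] [570.02263034 320.45409374] 18.58793859026876
handle [[593.0, 325.0], [553.0, 310.0], [546.0, 329.0], [584.0, 346.0]] [568.94263627 327.3250293 ] 22.12096605358286
block [[623.0, 313.0], [468.0, 248.0], [443.0, 311.0], [597.0, 375.0]] [532.83637854 311.65296265] 22.684001856262974
[[ 0.962  0.273 -0.001]
 [ 0.273 -0.962  0.002]
 [-0.    -0.002 -1.   ]]
[[344.0, 0.0, 319.0], [0.0, 344.0, 201.0], [0.0, 0.0, 1.0]] [[0.273, 0.926, 0.261, 243.757], [-0.962, 0.264, 0.073, -606.532], [-0.002, -0.271, 0.963, 373.011], [0.0, 0.0, 0.0, 1.0]]
```

{"op": "apply_moves", "data": {
  "commands": [
    [[240, 180, 40], [0, 0, 6], 85],
    [[240, 180, 40], [0, 0, 6], 85],
    [[240, 180, 40], [0, 0, 6], 85],
    [[240, 180, 40], [0, 0, 6], 85],
    [[240, 180, 40], [0, 0, 6], 85]
  ]
}}

```text
clock: 0.72
position: [419.6, -443.1, 258.3]
orientation: [-3.084, -0.598, -0.0]
ft_force: [0.5, -0.7, -0.6]
gripper_width: 84.8
grip_force: 0.0
```

{"op": "apply_moves", "data": {
  "commands": [
    [[110, 290, 0], [0, 0, 0], 85],
    [[110, 290, 0], [0, 0, 0], 85],
    [[110, 290, 0], [0, 0, 0], 85],
    [[110, 290, 0], [0, 0, 0], 85],
    [[110, 290, 0], [0, 0, 0], 85]
  ]
}}

```text
clock: 1.35
position: [527.9, -153.2, 258.1]
orientation: [3.084, 0.596, -0.0]
ft_force: [-0.0, -0.6, 0.5]
gripper_width: 85.3
grip_force: 0.0
```

{"op": "apply_moves", "data": {
  "commands": [
    [[20, 300, 0], [0, 0, 0], 85],
    [[20, 300, 0], [0, 0, 0], 85],
    [[20, 300, 0], [0, 0, 0], 85],
    [[20, 300, 0], [0, 0, 0], 85],
    [[20, 300, 0], [0, 0, 0], 85]
  ]
}}

```text
clock: 1.98
position: [547.0, 147.5, 258.1]
orientation: [-3.084, -0.599, 0.001]
ft_force: [0.7, -0.1, -0.2]
gripper_width: 84.8
grip_force: 0.0
```

{"op": "apply_moves", "data": {
  "commands": [
    [[20, 176, 0], [0, 0, 0], 85],
    [[20, 176, 0], [0, 0, 0], 85],
    [[20, 176, 0], [0, 0, 0], 85],
    [[20, 176, 0], [0, 0, 0], 85]
  ]
}}

```text
clock: 2.48
position: [565.2, 326.6, 257.3]
orientation: [-3.079, -0.608, 0.004]
ft_force: [-0.5, -0.7, -0.2]
gripper_width: 85.5
grip_force: 0.0
```

```bash
python3 - <<'E'
from h import *
print(ctrl.sense()["position"]); m,i=snap("wrist","w1"); np.save("w1.npy",m["T"])
E
```

```text
[565.16210413 326.63535421 257.28147196]
```

View pics/w1.png

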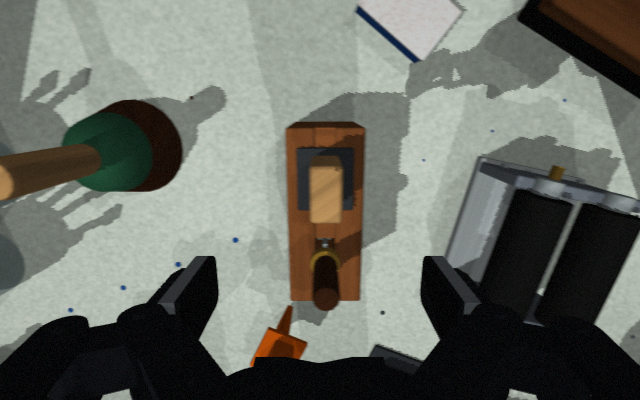

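The wrist view shows the gauge at the block's far end: handle top face at columns 310–342, rows 166–222, aligned with the jaws. The knife is at (325,290).

```bash
python3 - <<'E'
from h import *
m=ctrl.camera_model("wrist"); im=cv2.imread("pics/w1.png")
h=cv2.cvtColor(im,cv2.COLOR_BGR2HSV); k=((h[...,2]>125)&(h[...,1]>70)).astype(np.uint8)*255; k[:150]=0;k[235:]=0;k[:,:298]=0;k[:,355:]=0
c=max(cv2.findContours(k,0,2)[0],key=cv2.contourArea); r=cv2.minAreaRect(c); b=cv2.boxPoints(r); print(r)
for B in (b,[(310,168),(342,168),(341,222),(310,222)]):
    P=np.array([onz(m,*p,171)[:2] for p in B]); print(P.round(1).tolist(),P.mean(0))
R=m["T"]
B=np.array([onz(m,*p,110)[:2] for p in [(286,128),(365,128),(360,300),(289,300)]]);print(B.round(1).tolist(),B.mean(0))
E
```

```text
((325.5, 195.0), (56.0, 31.0), 90.0)
[[588.0, 338.2], [596.3, 317.8], [557.6, 301.3], [548.9, 322.7]] [572.72296485 320.00719336]
[[587.4, 338.0], [595.9, 316.9], [558.3, 301.6], [549.7, 323.0]] [572.82118938 319.85546797]
[[601.1, 367.4], [626.8, 304.3], [471.8, 240.1], [445.1, 305.5]] [536.20370175 304.32318541]
```

{"op": "apply_moves", "data": {
  "commands": [
    [[7, -6, -30], [0, 0, 0], 85],
    [[7, -6, -60], [0, 0, 0], 85],
    [[7, -6, -85], [0, 0, 0], 85],
    [[7, -6, -103], [0, 0, 0], 85],
    [[7, -6, -112], [0, 0, 0], 85]
  ]
}}

```text
clock: 3.15
position: [574.7, 313.1, 145.3]
orientation: [3.084, 0.593, -0.002]
ft_force: [-0.0, 0.1, -0.1]
gripper_width: 84.8
grip_force: 0.0
```

{"op": "apply_moves", "data": {
  "commands": [
    [[0, 0, 0], [0, 0, 0], 85]
  ]
}}

```text
clock: 3.28
position: [574.7, 314.2, 146.2]
orientation: [3.084, 0.595, -0.001]
ft_force: [-0.5, 0.4, 0.1]
gripper_width: 84.9
grip_force: 0.0
```

{"op": "apply_moves", "data": {
  "commands": [
    [[0, 0, 0], [0, 0, 0], 40],
    [[0, 0, 0], [0, 0, 0], 15],
    [[0, 0, 0], [0, 0, 0], 15],
    [[0, 0, 0], [0, 0, 0], 15],
    [[0, 0, 0], [0, 0, 0], 15]
  ]
}}

```text
clock: 3.9
position: [574.7, 316.5, 147.4]
orientation: [-3.082, -0.597, -0.002]
ft_force: [-1.3, 2.5, 5.1]
gripper_width: 22.4
grip_force: 58.9
```

{"op": "apply_moves", "data": {
  "commands": [
    [[0, 2, 8], [0, 0, 0], 15],
    [[0, 2, 20], [0, 0, 0], 15],
    [[0, 2, 40], [0, 0, 0], 15],
    [[0, 2, 60], [0, 0, 0], 15],
    [[0, 2, 80], [0, 0, 0], 15]
  ]
}}

```text
clock: 4.53
position: [575.0, 316.7, 228.4]
orientation: [-3.085, -0.596, -0.002]
ft_force: [-0.4, 0.3, -2.8]
gripper_width: 22.7
grip_force: 58.0
```

{"op": "apply_moves", "data": {
  "commands": [
    [[0, 0, 40], [0, 0, 0], 15],
    [[0, 0, 55], [0, 0, 0], 15],
    [[0, 0, 55], [0, 0, 0], 15],
    [[0, 0, 55], [0, 0, 0], 15]
  ]
}}

```text
clock: 5.03
position: [574.0, 316.1, 279.7]
orientation: [3.083, 0.596, -0.004]
ft_force: [-0.6, -0.1, -3.1]
gripper_width: 22.5
grip_force: 58.2
```

```bash
python3 - <<'E'
from h import *
s=ctrl.sense();print(s["position"],s["orientation"],s["gripper_width"],s["ft_force"]); m,i=snap("wrist","w2"); m,j=snap("side","s2")
o=np.hstack([i[100:400,120:520],cv2.resize(j[100:340,150:470],(400,300))])
cv2.imwrite("pics/c3.png",o[:,:,::-1])
E
```

```text
[573.98783638 316.07330895 279.6624339 ] [ 3.08331847  0.59560833 -0.00418214] 22.51076326571016 [-0.63516118 -0.12769945 -3.09064089]
```

View pics/c3.png

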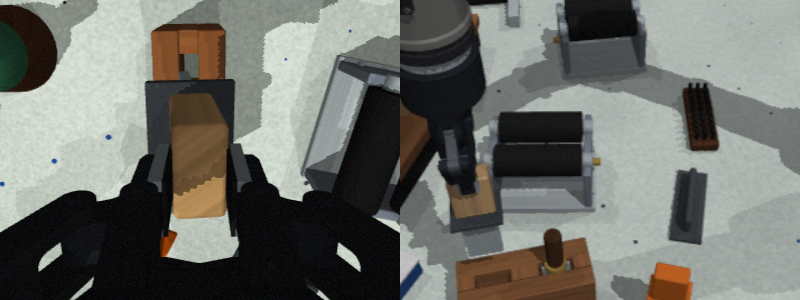

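The gauge is held upright, blade free, guard level (left panel 190,110; right panel 475,215). I'll carry it toward the close pair and look at both pairs on the way.

{"op": "apply_moves", "data": {
  "commands": [
    [[-50, -240, 0], [0, 0, -12], 15],
    [[-50, -240, 0], [0, 0, -12], 15],
    [[-50, -240, 0], [0, 0, -12], 15],
    [[-50, -240, 0], [0, 0, -12], 15],
    [[-50, -240, 0], [0, 0, -12], 15]
  ]
}}

```text
clock: 5.75
position: [523.7, 69.7, 280.3]
orientation: [3.127, 0.254, -0.004]
ft_force: [0.3, -0.1, -2.8]
gripper_width: 22.6
grip_force: 59.1
```

{"op": "apply_moves", "data": {
  "commands": [
    [[0, 0, 0], [0, 0, 0], 15]
  ]
}}

```text
clock: 5.88
position: [524.3, 77.2, 280.8]
orientation: [-3.129, -0.27, 0.001]
ft_force: [0.4, 0.6, -2.6]
gripper_width: 22.3
grip_force: 59.1
```

```bash
python3 - <<'E'
from h import *
s=ctrl.sense();print(s["position"],s["orientation"]); m,i=snap("wrist","w3"); np.save("w3.npy",m["T"])
E
```

```text
[524.29263329  77.16589105 280.77850516] [-3.12926460e+00 -2.69892498e-01  1.45805829e-03]
```

{"op": "apply_moves", "data": {
  "commands": [
    [[-30, -300, 0], [0, 0, 9], 15],
    [[-30, -300, 0], [0, 0, 9], 15],
    [[-30, -300, 0], [0, 0, 9], 15],
    [[-30, -300, 0], [0, 0, 9], 15],
    [[-30, -300, 0], [0, 0, 9], 15]
  ]
}}

```text
clock: 6.55
position: [495.2, -224.0, 281.0]
orientation: [-3.099, -0.518, -0.0]
ft_force: [1.1, 0.0, -1.8]
gripper_width: 22.4
grip_force: 59.2
```

{"op": "apply_moves", "data": {
  "commands": [
    [[-10, -62, 0], [0, 0, 0], 15],
    [[-10, -62, 0], [0, 0, 0], 15],
    [[-10, -62, 0], [0, 0, 0], 15]
  ]
}}

```text
clock: 6.92
position: [485.8, -283.5, 280.7]
orientation: [-3.097, -0.518, -0.0]
ft_force: [0.9, 0.6, -2.5]
gripper_width: 22.6
grip_force: 59.4
```

```bash
python3 - <<'E'
from h import *
s=ctrl.sense();print(s["position"],s["orientation"]); m,i=snap("wrist","w4"); np.save("w4.npy",m["T"])
a=cv2.imread("pics/w3.png")
cv2.imwrite("pics/c4.png",np.vstack([a[:300],i[:300,:,::-1]]))
E
```

```text
[ 485.79677702 -283.50120804  280.70985883] [-3.09675393e+00 -5.18049726e-01 -5.47209973e-05]
```

View pics/c4.png

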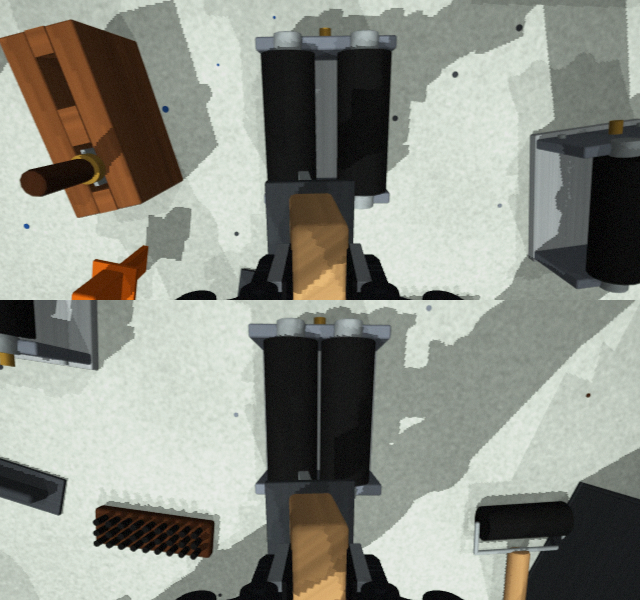

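Upper panel (wide pair): rollers at columns 262–315 and 337–391, with gap centre near (326,110). Lower panel (close pair): gap at (319,110 in frame). The guard's far edge spans columns 266–354, row ~182.

```bash
cat > gap.py <<'E'
from h import *
from scipy.spatial.transform import Rotation as Ro
def run(name,T,rows,gz=249,grow=190,c0=240,c1=410):
    m=dict(ctrl.camera_model("wrist"));m["T"]=T; im=cv2.imread(f"pics/{name}.png").max(2)
    O=[];G=[]
    for r in rows:
        b=np.where(im[r,c0:c1]<48)[0]+c0
        # largest runs
        s=np.split(b,np.where(np.diff(b)>1)[0]+1); s=sorted(s,key=len)[-2:]; s=sorted(s,key=lambda a:a[0])
        if r in rows[::5]: print(r,[(int(a[0]),int(a[-1])) for a in s])
        f=lambda u:onz(m,u+.0,r,95)[:2]
        O.append((f(s[0][0]-.5)+f(s[1][-1]+.5))/2); G.append((f(s[0][-1]+.5)+f(s[1][0]-.5))/2)
    for n,P in(("outer",O),("gap",G)):
        P=np.array(P,np.float32); vx,vy,x,y=cv2.fitLine(P,cv2.DIST_HUBER,0,.01,.01).ravel()
        if vx<0: vx,vy=-vx,-vy
        print(n,"angle",np.degrees(np.arctan2(vy,vx)).round(2),"pt",x,y,"n",np.round([-vy,vx],3))
E
python3 - <<'E'
from gap import *
for n,rows,w in(("w3",range(60,165),(265.5,354)),("w4",range(45,165),(267,354))):
    T=np.load(n+".npy");run(n,T,list(rows))
    m=dict(ctrl.camera_model("wrist"));m["T"]=T
    print("guard far edge mid",[onz(m,u,182,249)[:2].round(1) for u in w])
print(np.linalg.inv(T)[:3])
print(ctrl.sense()["position"])
E
```

```text
60 [(262, 314), (337, 390)]
65 [(262, 314), (337, 390)]
70 [(262, 314), (337, 389)]
75 [(263, 314), (337, 389)]
80 [(263, 314), (337, 389)]
85 [(263, 314), (337, 389)]
90 [(263, 314), (338, 389)]
95 [(264, 314), (337, 389)]
100 [(264, 314), (337, 388)]
105 [(264, 314), (337, 388)]
110 [(264, 314), (337, 388)]
115 [(265, 314), (337, 388)]
120 [(265, 314), (337, 388)]
125 [(265, 314), (337, 387)]
130 [(265, 314), (337, 387)]
135 [(266, 315), (337, 387)]
140 [(266, 315), (337, 387)]
145 [(266, 315), (337, 386)]
150 [(267, 315), (337, 386)]
155 [(267, 315), (337, 386)]
160 [(267, 315), (337, 386)]
outer angle 10.51 pt 585.7116 80.54274 n [-0.182  0.983]
gap angle 10.55 pt 585.1464 80.875046 n [-0.183  0.983]
guard far edge mid [array([546.1, 110.8]), array([554.5,  62.2])]
45 [(263, 375), (379, 379)]Traceback (most recent call last):
  File "<stdin>", line 3, in <module>
  File "gap.py", line 12, in run
    O.append((f(s[0][0]-.5)+f(s[1][-1]+.5))/2); G.append((f(s[0][-1]+.5)+f(s[1][0]-.5))/2)
                              ~^^^
IndexError: list index out of range
```

```bash
sed -i 's/if r in rows\[::5\]: /if len(s)<2 or len(s[0])<30: continue\n        if r in rows[::30]: /' gap.py
python3 - <<'E'
from gap import *
T=np.load("w4.npy");run("w4",T,list(range(60,160)))
m=dict(ctrl.camera_model("wrist"));m["T"]=T
print("guard far edge",[onz(m,u,183,249)[:2].round(1) for u in (267,354)])
# nominal upright gauge projected
def nom(m,tcp,ang,pts):
    c,s=np.cos(ang),np.sin(ang)
    return [proj(m,[tcp[0]+c*x-s*y,tcp[1]+s*x+c*y,tcp[2]-107.4+z]).round(0).astype(int).tolist() for x,y,z in pts]
pts=[(x,y,z) for z in(0,) for x in(-20,20) for y in(-4,4)]+[(x,y,76) for x in(-28,28) for y in(-25,25)]+[(x,y,131) for x in(-22,22) for y in(-12,12)]
print("side",nom(ctrl.camera_model("side"),[574,316.1,279.7],np.radians(21.9),pts))
print("wrist",nom(m,ctrl.sense()["position"],2*np.arctan(.51805/3.09675),pts))
s=cv2.imread("pics/s2.png");w=cv2.imread("pics/w4.png")
a=cv2.resize(s[200:320,170:270],None,fx=4,fy=4,interpolation=cv2.INTER_CUBIC)
b=cv2.resize(w[170:330,260:370],None,fx=3,fy=3,interpolation=cv2.INTER_CUBIC)
o=np.zeros((480,740,3),np.uint8);o[:,:400]=a;o[:,400:730]=b;o=cv2.convertScaleAbs(o,alpha=1.5)
cv2.imwrite("pics/c5.png",o)
E
```

```text
60 [(265, 317), (321, 373)]
90 [(266, 316), (321, 372)]
120 [(267, 316), (321, 370)]
150 [(268, 316), (320, 369)]
outer angle 18.46 pt 556.4989 -259.00262 n [-0.317  0.949]
gap angle 18.98 pt 551.5443 -260.52515 n [-0.325  0.946]
guard far edge [array([ 501.7, -247.8]), array([ 517.5, -293.6])]
side [[232, 290], [232, 294], [205, 295], [205, 299], [229, 247], [233, 275], [189, 253], [190, 283], [220, 229], [222, 243], [186, 234], [186, 249]]
wrist [[323, 219], [313, 219], [323, 169], [313, 169], [359, 272], [276, 272], [362, 180], [272, 180], [344, 318], [289, 318], [346, 223], [287, 223]]
```

View pics/c5.png

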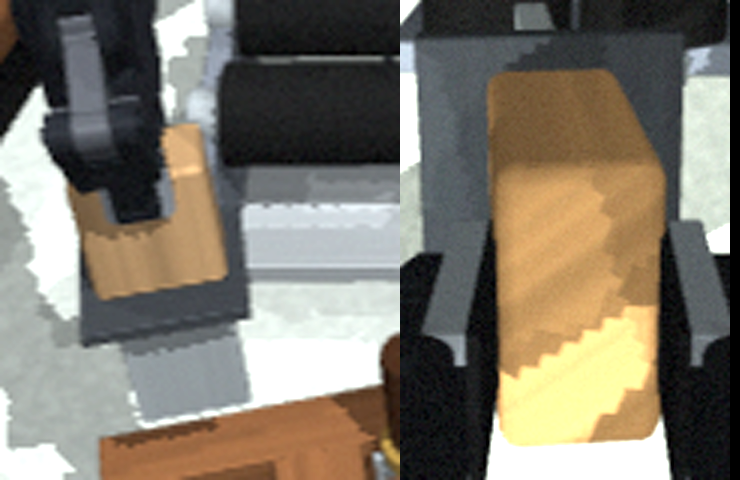

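Both views show the gauge tilted in the grip. In the side view the blade bottom sits ~6 px low of upright, in the wrist view the guard is ~6 px left of upright, and the handle top is in place. That is about 5° about the gauge's x, so I turn the tool to make the blade vertical.

{"op": "apply_moves", "data": {
  "commands": [
    [[0, 0, 0], [-5, -1.7, 0], 15],
    [[0, 0, 0], [-5, -1.7, 0], 15],
    [[0, 0, 0], [-5, -1.7, 0], 15]
  ]
}}

```text
clock: 7.35
position: [485.3, -284.3, 281.6]
orientation: [3.009, 0.503, 0.023]
ft_force: [0.9, 0.1, -1.9]
gripper_width: 22.6
grip_force: 59.6
```

```bash
python3 - <<'E'
from gap import *
s=ctrl.sense();print(s["position"],s["orientation"],s["wrist_torque"],s["gripper_width"]); m,i=snap("wrist","w5"); np.save("w5.npy",m["T"]); ms,j=snap("side","s5")
R=Ro.from_rotvec(s["orientation"]).as_matrix();print(R.round(3))
p=s["position"];a=np.radians(19);c,d=np.cos(a),np.sin(a)
pts=[(x,y,z) for z in(0,70) for x in(-20,20) for y in(-4,4)]+[(x,y,76) for x in(-28,28) for y in(-25,25)]+[(x,y,131) for x in(-22,22) for y in(-12,12)]
for n,mm in(("w",m),("s",ms)):
  print(n,[proj(mm,[p[0]+c*x-d*y,p[1]+d*x+c*y,p[2]-107.4+z]).round(0).astype(int).tolist() for x,y,z in pts])
tc=proj(ms,p).astype(int);print(tc)
a=cv2.resize(j[tc[1]-30:tc[1]+70,tc[0]-50:tc[0]+50],None,fx=4,fy=4,interpolation=cv2.INTER_CUBIC)
b=cv2.resize(i[170:330,255:380],None,fx=3,fy=3,interpolation=cv2.INTER_CUBIC)
o=np.zeros((480,780,3),np.uint8);o[:400,:400]=a;o[:,400:775]=b
cv2.imwrite("pics/c6.png",cv2.convertScaleAbs(o[:,:,::-1],alpha=1.5))
E
```

```text
[ 485.27725298 -284.33117465  281.57147587] [3.00936375 0.50317131 0.02324577] [ 0.11280598  0.05031554 -0.04204498] 22.58909690978124
[[ 0.946  0.324  0.03 ]
 [ 0.325 -0.942 -0.086]
 [ 0.     0.092 -0.996]]
w [[311, 219], [301, 219], [311, 170], [301, 170], [319, 256], [306, 256], [319, 192], [305, 192], [355, 270], [271, 274], [357, 180], [268, 182], [350, 317], [296, 320], [352, 223], [294, 225]]
s [[343, 81], [344, 83], [327, 82], [327, 84], [345, 53], [345, 55], [327, 55], [328, 57], [347, 46], [351, 57], [322, 48], [326, 59], [346, 25], [349, 31], [326, 27], [328, 32]]
[336  39]
```

View pics/c6.png

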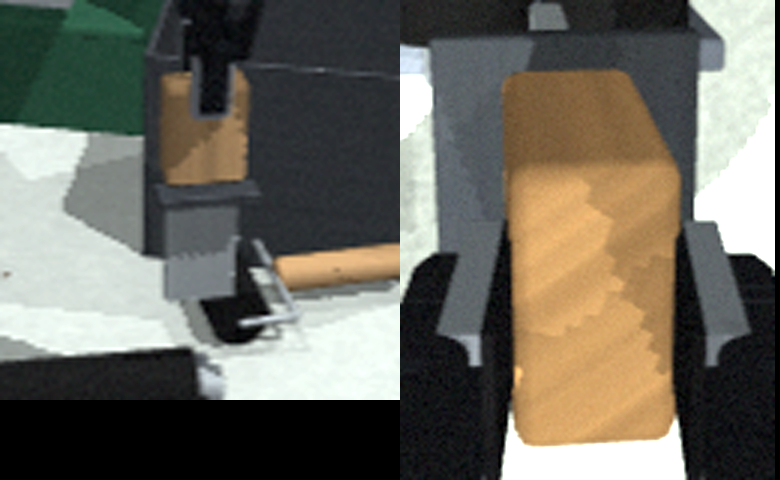

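The gauge is now upright: in the side view the blade bottom is at the upright prediction within 1 px, and in the wrist view guard and handle are shifted equally by ~1.3 mm.

```bash
python3 - <<'E'
from gap import *
T=np.load("w5.npy");run("w5",T,list(range(60,160)))
m=dict(ctrl.camera_model("wrist"));m["T"]=T
g=np.array([onz(m,u,182,250)[:2] for u in(265.7,355)]); h=np.array([onz(m,u,226,305.2)[:2] for u in(291,348.3)])
print("guard far mid",g.mean(0),"handle top far mid",h.mean(0), "tcp",ctrl.sense()["position"])
E
```

```text
60 [(245, 298), (302, 354)]
90 [(247, 298), (302, 353)]
120 [(248, 298), (302, 352)]
150 [(249, 298), (303, 351)]
outer angle 18.52 pt 544.87976 -263.55786 n [-0.318  0.948]
gap angle 18.53 pt 549.26 -261.8036 n [-0.318  0.948]
guard far mid [ 510.66621332 -274.32805412] handle top far mid [ 504.8164462  -276.12800392] tcp [ 484.93869148 -285.41559438  281.38482455]
```

{"op": "apply_moves", "data": {
  "commands": [
    [[57, 18.5, 0], [0, 0, -0.5], 15],
    [[57, 18.5, 0], [0, 0, -0.5], 15],
    [[57, 18.5, -20], [0, 0, -0.5], 15],
    [[57, 18.5, -40], [0, 0, -0.5], 15],
    [[57, 18.5, -40], [0, 0, -0.5], 15]
  ]
}}

```text
clock: 8.07
position: [540.0, -267.0, 239.4]
orientation: [3.014, 0.486, 0.016]
ft_force: [-0.6, -0.2, -2.1]
gripper_width: 22.5
grip_force: 58.7
```

{"op": "apply_moves", "data": {
  "commands": [
    [[0, 0, -6], [0, 0, 0], 15],
    [[0, 0, -12], [0, 0, 0], 15],
    [[0, 0, -16], [0, 0, 0], 15],
    [[0, 0, -18], [0, 0, 0], 15],
    [[0, 0, -18], [0, 0, 0], 15]
  ]
}}

```text
clock: 8.7
position: [541.7, -266.8, 223.3]
orientation: [3.011, 0.487, 0.022]
ft_force: [-0.2, 0.7, -1.7]
gripper_width: 22.7
grip_force: 58.7
```

```bash
python3 - <<'E'
from gap import *
s=ctrl.sense();print(s["position"],s["ft_force"]);m,i=snap("wrist","w6");np.save("w6.npy",m["T"])
g=i.max(2)
for r in(60,75,90,105): 
  b=np.where(g[r,220:400]>=48)[0]+220; print(r,b.min(),b.max(),np.split(b,np.where(np.diff(b)>1)[0]+1).__len__())
E
```

```text
[ 541.65640975 -266.78520685  223.33357773] [-0.18393549  0.66167362 -1.70934938]
60 220 399 1
75 220 399 1
90 220 399 1
105 220 399 1
```

Positioned; lowering gently, 1.5 mm a row.

{"op": "apply_moves", "data": {
  "commands": [
    [[0, 0, -2], [0, 0, 0], 15],
    [[0, 0, -4], [0, 0, 0], 15],
    [[0, 0, -5.5], [0, 0, 0], 15],
    [[0, 0, -7], [0, 0, 0], 15],
    [[0, 0, -7], [0, 0, 0], 15]
  ]
}}

```text
clock: 9.38
position: [541.5, -266.8, 216.2]
orientation: [3.011, 0.487, 0.022]
ft_force: [0.3, -0.2, -2.3]
gripper_width: 22.3
grip_force: 58.7
```

{"op": "apply_moves", "data": {
  "commands": [
    [[0, 0, -1], [0, 0, 0], 15],
    [[0, 0, -2], [0, 0, 0], 15],
    [[0, 0, -2], [0, 0, 0], 15]
  ]
}}

```text
clock: 9.75
position: [541.7, -266.5, 214.4]
orientation: [3.012, 0.487, 0.022]
ft_force: [-0.5, 1.4, -2.2]
gripper_width: 22.5
grip_force: 59.1
```

{"op": "apply_moves", "data": {
  "commands": [
    [[0, 0, -1], [0, 0, 0], 15],
    [[0, 0, -2], [0, 0, 0], 15],
    [[0, 0, -2], [0, 0, 0], 15]
  ]
}}

```text
clock: 10.12
position: [541.8, -266.2, 212.5]
orientation: [3.012, 0.487, 0.023]
ft_force: [-1.3, 2.4, 1.5]
gripper_width: 22.2
grip_force: 60.4
```

Contact begins, with a slight push toward +y, so I ease over and press a little more.

{"op": "apply_moves", "data": {
  "commands": [
    [[-0.4, 1.2, -0.5], [0, 0, 0], 15],
    [[-0.4, 1.2, -1.5], [0, 0, 0], 15],
    [[-0.4, 1.2, -2], [0, 0, 0], 15],
    [[-0.4, 1.2, -2], [0, 0, 0], 15]
  ]
}}

```text
clock: 10.62
position: [542.1, -265.7, 211.9]
orientation: [3.01, 0.487, 0.025]
ft_force: [-1.3, 3.1, 6.1]
gripper_width: 22.4
grip_force: 61.3
```

{"op": "apply_moves", "data": {
  "commands": [
    [[-0.4, 1.2, -0.5], [0, 0, 0], 15],
    [[-0.4, 1.2, -0.5], [0, 0, 0], 15],
    [[-0.4, 1.2, -0.5], [0, 0, 0], 15],
    [[-0.4, 1.2, -0.5], [0, 0, 0], 15],
    [[-0.4, 1.2, -0.5], [0, 0, 0], 15]
  ]
}}

```text
clock: 11.25
position: [541.9, -265.2, 211.8]
orientation: [3.009, 0.486, 0.026]
ft_force: [-1.4, 1.8, 7.4]
gripper_width: 22.5
grip_force: 60.8
```

{"op": "apply_moves", "data": {
  "commands": [
    [[0, 0, 0], [0, 0, 0], 15],
    [[0, 0, 0], [0, 0, 0], 15],
    [[0, 0, 0], [0, 0, 0], 15],
    [[0, 0, 0], [0, 0, 0], 15],
    [[0, 0, 0], [0, 0, 0], 15]
  ]
}}

```text
clock: 11.88
position: [542.0, -265.2, 211.8]
orientation: [3.009, 0.486, 0.026]
ft_force: [-0.9, 1.9, 7.3]
gripper_width: 22.4
grip_force: 60.8
```

```bash
python3 - <<'E'
from gap import *
s=ctrl.sense();print(s["position"],s["ft_force"],s["wrist_torque"]);m,i=snap("wrist","w7");ms,j=snap("side","s7")
p=s["position"];a=np.radians(18.5);c,d=np.cos(a),np.sin(a)
for n,mm in(("w",m),("s",ms)):
  print(n,[(z,proj(mm,[541.4+c*x-d*y,-265.5+d*x+c*y,106+z]).round(1).tolist()) for x,y,z in[(28,-25,76),(28,25,76),(20,4,0),(-20,4,0),(-22,12,131),(22,12,131),(-28,25,70),(28,25,70)]])
tc=proj(ms,p).astype(int);print(tc)
a=cv2.resize(j[tc[1]-40:tc[1]+60,tc[0]-50:tc[0]+50],None,fx=4,fy=4,interpolation=cv2.INTER_CUBIC)
b=cv2.resize(i[130:330,255:380],None,fx=3,fy=3,interpolation=cv2.INTER_CUBIC)
o=np.zeros((600,780,3),np.uint8);o[:400,:400]=a;o[:,400:775]=b
cv2.imwrite("pics/c7.png",cv2.convertScaleAbs(o[:,:,::-1],alpha=1.5))
E
```

```text
[ 541.96882665 -265.20302769  211.82890177] [-0.85184277  1.89709274  7.31087633] [0.49037884 0.37133884 0.02854325]
w [(76, [357.9, 181.5]), (76, [267.4, 183.6]), (0, [300.2, 171.6]), (0, [301.1, 221.0]), (131, [296.4, 323.2]), (131, [294.2, 227.5]), (70, [271.8, 271.9]), (70, [267.9, 181.3])]
s [(76, [296.7, 76.7]), (76, [299.4, 88.5]), (0, [302.3, 110.8]), (0, [318.7, 109.4]), (131, [320.6, 61.8]), (131, [300.8, 63.3]), (70, [323.8, 88.9]), (70, [299.4, 90.8])]
[309  69]
```

View pics/c7.png

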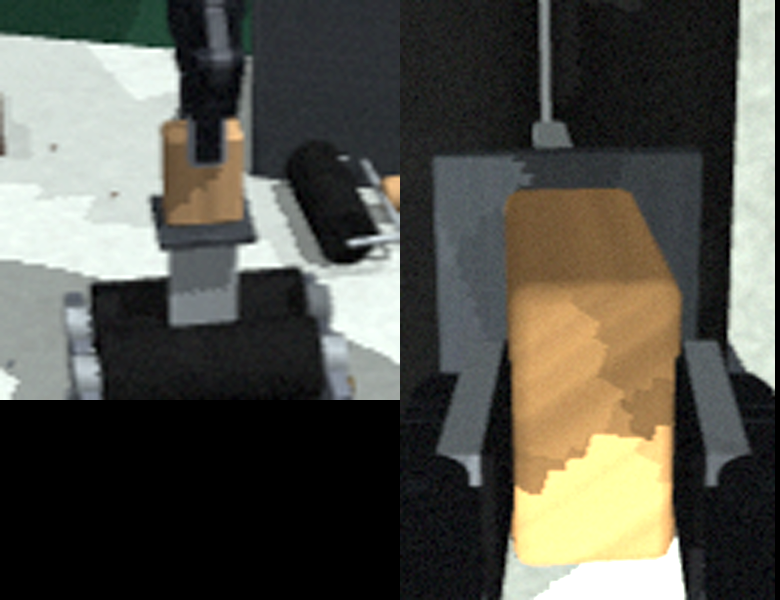

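The picture shows the blade jammed upright between the close rollers (blade bottom at crop 205,322), guard well above them, and held for over a second at ~9 N. Next I lift and go to the wide pair.

{"op": "apply_moves", "data": {
  "commands": [
    [[0, 0, 5], [0, 0, 0], 15],
    [[0, 0, 20], [0, 0, 0], 15],
    [[0, 0, 45], [0, 0, 0], 15],
    [[0, 0, 72], [0, 0, 0], 15],
    [[0, 0, 72], [0, 0, 0], 15]
  ]
}}

```text
clock: 12.6
position: [542.4, -265.3, 284.6]
orientation: [3.008, 0.485, 0.029]
ft_force: [0.2, -0.5, -2.0]
gripper_width: 22.2
grip_force: 58.6
```

{"op": "apply_moves", "data": {
  "commands": [
    [[30, 290, 0], [0, 0, -8], 15],
    [[30, 290, 0], [0, 0, -8], 15],
    [[30, 290, 0], [0, 0, -8], 15],
    [[30, 290, 0], [0, 0, -8], 15],
    [[30, 290, 0], [0, 0, -8], 15]
  ]
}}

```text
clock: 13.22
position: [570.1, 29.4, 280.5]
orientation: [3.038, 0.281, 0.011]
ft_force: [1.1, -0.1, -2.4]
gripper_width: 22.5
grip_force: 59.5
```

{"op": "apply_moves", "data": {
  "commands": [
    [[-50, 43, 0], [0, 0, 0], 15],
    [[-50, 43, 0], [0, 0, 0], 15],
    [[-50, 43, 0], [0, 0, 0], 15]
  ]
}}

```text
clock: 13.6
position: [520.5, 68.1, 281.1]
orientation: [3.036, 0.276, 0.011]
ft_force: [0.4, -0.7, -2.4]
gripper_width: 22.2
grip_force: 59.5
```

```bash
python3 - <<'E'
from gap import *
s=ctrl.sense();print(s["position"],s["orientation"],s["ft_force"]);m,i=snap("wrist","w8");T=m["T"];np.save("w8.npy",T)
print(Ro.from_rotvec(s["orientation"]).as_matrix().round(3)[:,0])
run("w8",T,list(range(50,150)),c0=215)
g=i.max(2)
for r in(184,188,192): print(r,g[r,250:380:4].tolist())
E
```

```text
[520.5046099   68.13274418 281.12216983] [3.03603511 0.27619345 0.01137331] [ 0.3900653  -0.69319057 -2.37102324]
[ 0.984  0.18  -0.001]
80 [(236, 288), (312, 363)]
110 [(238, 289), (312, 362)]
140 [(240, 290), (312, 361)]
outer angle 10.58 pt 602.0857 82.6896 n [-0.184  0.983]
gap angle 10.28 pt 605.742 83.59747 n [-0.178  0.984]
184 [22, 20, 24, 21, 42, 66, 64, 66, 63, 66, 61, 51, 39, 36, 36, 35, 39, 37, 37, 34, 38, 44, 40, 43, 46, 43, 41, 17, 210, 224, 219, 225, 229]
188 [23, 25, 28, 26, 43, 70, 66, 65, 59, 68, 63, 61, 33, 36, 35, 36, 37, 34, 35, 34, 45, 44, 41, 43, 45, 41, 46, 132, 128, 228, 218, 229, 227]
192 [146, 127, 130, 142, 100, 68, 65, 64, 62, 64, 66, 47, 41, 39, 42, 50, 53, 49, 49, 57, 43, 44, 44, 43, 48, 41, 39, 149, 137, 221, 224, 226, 229]
```

{"op": "apply_moves", "data": {
  "commands": [
    [[54.5, 9, 0], [0, 0, 0], 15],
    [[54.5, 9, 0], [0, 0, 0], 15],
    [[54.5, 9, -20], [0, 0, 0], 15],
    [[54.5, 9, -40], [0, 0, 0], 15],
    [[54.5, 9, -45], [0, 0, 0], 15]
  ]
}}

```text
clock: 14.28
position: [574.6, 75.8, 235.1]
orientation: [3.037, 0.272, 0.007]
ft_force: [-0.9, -0.2, -1.9]
gripper_width: 22.3
grip_force: 59.0
```

{"op": "apply_moves", "data": {
  "commands": [
    [[0, 0, -8], [0, 0, 0], 15],
    [[0, 0, -16], [0, 0, 0], 15],
    [[0, 0, -24], [0, 0, 0], 15],
    [[0, 0, -32], [0, 0, 0], 15],
    [[0, 0, -40], [0, 0, 0], 15]
  ]
}}

```text
clock: 14.9
position: [575.4, 77.6, 196.4]
orientation: [3.037, 0.276, 0.013]
ft_force: [-0.2, 0.1, -1.8]
gripper_width: 22.6
grip_force: 59.0
```

The blade passes the narrowest height without force. Continuing down.

{"op": "apply_moves", "data": {
  "commands": [
    [[0, 0, -10], [0, 0, 0], 15],
    [[0, 0, -20], [0, 0, 0], 15],
    [[0, 0, -28], [0, 0, 0], 15],
    [[0, 0, -34], [0, 0, 0], 15],
    [[0, 0, -37], [0, 0, 0], 15]
  ]
}}

```text
clock: 15.52
position: [575.3, 77.6, 159.4]
orientation: [3.037, 0.275, 0.012]
ft_force: [0.2, -0.4, -1.6]
gripper_width: 22.5
grip_force: 59.0
```

{"op": "apply_moves", "data": {
  "commands": [
    [[0, 0, -1.5], [0, 0, 0], 15],
    [[0, 0, -3], [0, 0, 0], 15],
    [[0, 0, -4], [0, 0, 0], 15],
    [[0, 0, -4], [0, 0, 0], 15]
  ]
}}

```text
clock: 16.02
position: [575.4, 77.6, 155.9]
orientation: [3.037, 0.275, 0.013]
ft_force: [-0.3, -0.6, -2.5]
gripper_width: 22.7
grip_force: 59.0
```

{"op": "apply_moves", "data": {
  "commands": [
    [[0, 0, -1], [0, 0, 0], 15],
    [[0, 0, -2], [0, 0, 0], 15],
    [[0, 0, -3], [0, 0, 0], 15],
    [[0, 0, -3], [0, 0, 0], 15]
  ]
}}

```text
clock: 16.52
position: [575.8, 77.6, 153.5]
orientation: [3.037, 0.275, 0.014]
ft_force: [-0.1, 0.2, 2.5]
gripper_width: 22.6
grip_force: 60.1
```

Guard contact is at the expected height. I seat it lightly, then open.

{"op": "apply_moves", "data": {
  "commands": [
    [[0, 0, -1], [0, 0, 0], 15],
    [[0, 0, -1], [0, 0, 0], 15],
    [[0, 0, -1], [0, 0, 0], 15]
  ]
}}

```text
clock: 16.9
position: [576.0, 77.5, 153.3]
orientation: [3.037, 0.275, 0.015]
ft_force: [-1.9, -0.6, 6.5]
gripper_width: 22.4
grip_force: 61.3
```

{"op": "apply_moves", "data": {
  "commands": [
    [[0, 0, 1], [0, 0, 0], 28],
    [[0, 0, 1], [0, 0, 0], 32],
    [[0, 0, 1], [0, 0, 0], 40],
    [[0, 0, 1], [0, 0, 0], 50],
    [[0, 0, 1], [0, 0, 0], 50]
  ]
}}

```text
clock: 17.52
position: [575.3, 77.6, 152.7]
orientation: [3.037, 0.275, 0.012]
ft_force: [0.6, -1.0, 0.1]
gripper_width: 49.7
grip_force: 0.0
```

```bash
cat > chk.py <<'E'
from gap import *
import sys
s=ctrl.sense();print(s["position"],s["ft_force"],s["gripper_width"]);m,i=snap("wrist",sys.argv[1]);ms,j=snap("side",sys.argv[1]+"s")
a=np.radians(10.45);c,d=np.cos(a),np.sin(a)
W=lambda x,y,z:[575.4+c*x-d*y,78.4+d*x+c*y,48+z]
for n,mm,im in(("w",m,i),("s",ms,j)):
  print(n,[proj(mm,W(x,y,131)).round(0).tolist() for x in(-22,22) for y in(-12,12)])
  h=cv2.cvtColor(im,cv2.COLOR_RGB2HSV);k=((h[...,0]>8)&(h[...,0]<24)&(h[...,1]>70)&(h[...,2]>60)).astype(np.uint8)*255
  q=proj(mm,W(0,0,110)); 
  for ct in cv2.findContours(cv2.morphologyEx(k,cv2.MORPH_OPEN,np.ones((3,3))),0,2)[0]:
    if cv2.contourArea(ct)>80 and abs(ct.reshape(-1,2).mean(0)-q).max()<60: print(cv2.boundingRect(ct),cv2.approxPolyDP(ct,4,True).reshape(-1,2).tolist())
E
python3 chk.py w9
```

```text
[575.30336346  77.62122008 152.71557137] [ 0.55243178 -0.95809503  0.06170221] 49.704515786101716
w [[349.0, 320.0], [294.0, 323.0], [352.0, 225.0], [292.0, 227.0]]
(291, 191, 60, 126) [[296, 191], [291, 195], [294, 310], [300, 316], [343, 314], [348, 308], [350, 225], [331, 191]]
s [[270.0, 178.0], [269.0, 187.0], [246.0, 178.0], [245.0, 187.0]]
(246, 180, 25, 28) [[268, 180], [261, 180], [261, 201], [246, 195], [248, 207], [270, 207]]
```

Released and standing where predicted. Opening wider and withdrawing straight up.

{"op": "apply_moves", "data": {
  "commands": [
    [[0, 0, 2], [0, 0, 0], 70],
    [[0, 0, 6], [0, 0, 0], 70],
    [[0, 0, 20], [0, 0, 0], 70],
    [[0, 0, 45], [0, 0, 0], 70],
    [[0, 0, 80], [0, 0, 0], 70]
  ]
}}

```text
clock: 18.25
position: [575.0, 77.5, 233.9]
orientation: [3.037, 0.276, 0.011]
ft_force: [0.6, 0.2, -0.2]
gripper_width: 69.6
grip_force: 0.0
```

{"op": "apply_moves", "data": {
  "commands": [
    [[0, 0, 60], [0, 0, 0], 70],
    [[-60, 0, 60], [0, 0, 0], 70],
    [[-100, 0, 60], [0, 0, 0], 70],
    [[-100, 0, 60], [0, 0, 0], 70]
  ]
}}

```text
clock: 18.75
position: [473.5, 77.9, 294.5]
orientation: [3.036, 0.277, 0.016]
ft_force: [0.9, -0.7, -0.2]
gripper_width: 70.1
grip_force: 0.0
```

```bash
python3 chk.py w10
```

```text
[473.47030488  77.94853783 294.46438451] [ 0.94249684 -0.66259157 -0.15185819] 70.11754635513034
w [[344.0, 92.0], [312.0, 92.0], [345.0, 28.0], [312.0, 27.0]]
(308, 25, 37, 67) [[316, 25], [308, 40], [308, 88], [341, 88], [344, 29]]
s [[270.0, 178.0], [269.0, 187.0], [246.0, 178.0], [245.0, 187.0]]
(245, 180, 26, 28) [[246, 180], [247, 206], [270, 207], [268, 181]]
```

```bash
python3 -c "
from station import ctrl
print(ctrl.job_done())"
```

```text
the job is handed in; nothing more can be done
None
```

I've handed the job in at about 19 s: the gauge jammed in the close pair, held there over a second at about 9 N, then went into the wide pair until its guard met the rollers, and was left standing there with the gripper clear (seen in the camera images; no verdict was returned).

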